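Close the wood-stain jar and lay its stirring stick to dry

ROBOT

A 6-joint arm with a two-finger parallel gripper is mounted at the origin on a cart in front of the work surface, level with it; the furniture and walls round the work are solid. World frame = base frame: x ahead of the robot, y to its left, z up, the work surface at z = 0. Lengths are in m, angles in rad, forces in N, time in s.
With the tool pointing down it reaches from about 0.325 to 0.85 m from the base axis. Payload 4.4 kg.
Tool frame: the origin (TCP) lies at the very end of the fingers, on their centre line; the grasp point (between the pads) lies 19 mm behind it; z points along the fingers, x is the direction in which the jaws open and shut, and the axes are right-handed (so a half turn about z gives the same grasp; the last joint's range is limited). The gripper opens to 94 mm and grips with 3 to 60 N. Pads are 16 mm wide; open, the fingers measure 119 mm over their backs; the gripper's body (75 mm by 177 mm) begins 78 mm behind the grasp point.
Start: joints at [-1.383, 0.207, 1.542, -0, 1.393, -0.15], TCP at [0.191, -0.543, 0.205] pointing down, gripper open.
Joint ranges: [-2.73, 2.73], [-0.86, 2.22], [0.23, 2.46], [-1.11, 4.25], [0.08, 2.63], [-2.82, 2.82]. Speed limits (rad/s): [2.79, 2.79, 3.14, 3.14, 3.14, 3.14].

INTERFACE

Orientations are given as [roll, pitch, yaw] about the fixed x, y, z axes, in that order (R = Rz(yaw) Ry(pitch) Rx(roll)).
In Python, from plant import r gives the robot as it stands. The module is installed in compiled form; this text tells all that it offers.
- The arm moves only by the shell command python3 -m pendant 'ROWS' [OPENING] [FORCE]. ROWS is JSON, a list of rows, each a list of 6 numbers: the shift along the tool's x, y, z scaled (see below), then the turn, a rotation vector about the tool's x, y, z scaled (see below). A call has 1 to 12 rows; each row shifts and turns the commanded pose from where the row before left it, along the tool's axes as they then stand; what a row does not reach is not made up. The controller multiplies each number of a shift by 0.2 m and each number of a turn by 180 degrees. A row lasts 1/8 s, in which the tool goes at most 62.5 mm and 10.7 degrees, less where a joint would pass 70% of its speed; a pose out of reach is approached as far as the arm can. A call with a number of a shift or a turn outside -1 to 1 is refused whole. A call with a gripper value outside its range is refused whole. OPENING is the gripper command: -1 is fully open, 1 is shut, values between are in proportion, set as the call begins (- or left out, the last holds). The fingers move at their own pace and stop on an object; FORCE is the grip in N (left out, the last holds). Time passes only in rows, so rows that do not move let the fingers close. It gives the time, the measured TCP pose, the force and the opening at its end, in the units of the state.
- r.get_obs(): the state, without advancing time (a new reading comes with each control period).
- r.snapshot(name): name is "scene" or "top"; returns (picture, depth): 420x560x3 uint8, red, green, blue; 420x560 float32, m along the optical axis (not along the pixel's ray), 0 where there is no reading.
- r.camera_params(name): a dict with "intrinsics" (3x3 intrinsics, pixels), "world_from_camera" (4x4, takes a point from camera to world coordinates). Camera axes: x right, y down, z forward; pixel columns grow to the right and rows downward; lengths in m; the calibration is good to about 2 mm. A picture is of the moment at which its call begins. camera_params takes no time and is no camera call.
- r.close_job(): hands the job in, once; it reports no verdict.
The state is a dict: "time": time; "joints": joint angles; "qd": joint speeds; "effort": joint torques, N m; "eef_pos": TCP position; "tool_rot": TCP orientation; "contact_force": force on the tool from outside, world axes, zero at the start; "torque": the same for the moment, N m; "grip_width": finger opening in m.
Only numpy, scipy, OpenCV 4.12 (cv2) and the standard library are available. Lean on these libraries where they do the work, as an engineer would, in place of code of your own. Each camera call takes 0.05 s, during which the arm holds its last target. There are 200 camera calls.

TASK

The stirring stick lies across the mouth of the open brown stain jar. Lay it to dry across the two wood blocks, bridging the gap between them with its stained end hanging free beyond a block, and never let the stained end touch the bench. Then close the jar: set the black lid on the neck, turn it backwards (anticlockwise seen from above) until it drops into the start of the thread, and screw it down clockwise until it is fully home.

Things in the scene. Friction and masses are not known exactly. Their poses are not given: they have to be found in the camera images.
- jar_mouth (a point): Centre of the mouth of the brown jar, at rim level, 112 mm above the bench; z up, x and y square to its flats. The jar is fixed, in a plywood block 104 x 104 x 26 mm screwed to the bench. Body 60 x 60 mm, shoulder 78 mm above the bench, then a round neck 43 mm across, tapering to 35 mm at the rim. A lid more than 3 mm off the axis does not go on.
- jar_thread (a point): Point on the neck's axis 8 mm below the rim, level with the flat tops of the thread (52 mm across), where a lid set down at random stands; stops then block it clockwise. Within 80 degrees anticlockwise its lugs reach start gaps (7 degrees of play, then a stop), where it falls 7 mm by its own weight when let go. Then 69 to 77 degrees clockwise lowers it 6 mm evenly to the end stop.
- lid_center (a point): Centre of the loose black ribbed lid, half-way up: diameter 60, height 24 mm, 48 to 84 g, hollow below, four hidden lugs inside its lower edge. Starts on the bench, right way up; z up, x and y mean nothing. This point is 4 mm above jar_mouth when the lid stands on the thread, 3 mm below when dropped into its start, 9 mm below when home. Little torque (0.2 Nm) turns it; a light grip may slide on it.
- stick_center (a point): Centre (and centre of mass) of the flat wooden stirring stick, 260 x 22 x 7 mm, 40 g. x along it to the stained end, z up through its flat side. It starts lying balanced across the jar's rim, its underside at rim level, its centre within 12 mm of the mouth's. Grip it across its width beside the neck, some 45 mm from the mouth's centre on the clean side.
- stick_stained (a point): Centre of the stick's dark stained end, 109 mm from stick_center along its x; the last 42 mm of the stick are stained.
- rest_a_top (a point): Centre of the top of one of two equal loose wood blocks, 45 x 90 x 35 mm, 0.2 kg, top 35 mm above the bench; x along its short side, y along its long side, z up. They stand side by side with long sides facing, 120 to 133 mm between centres: a gap of 75 to 88 mm.
- rest_b_top (a point): Centre of the top of the other wood block; size and axes as for rest_a_top.
Things that resemble listed ones, but are neither listed nor needed, are in the scene too. Leave any red look-alike of the part that bears rest_a_top alone.

How it is judged:
On the way, in this order (a step that is already met when the one before it is completed fails the run):
1. the stick lies across both wood blocks, released, its stained end clear of both (contact force between stick and rest_a above 0.02 N and contact force between stick and rest_b above 0.02 N and contact force between stick and the fingers below 0.01 N and angle between stick_center's own z axis and vertical below 0.1 rad and horizontal distance between stick_stained and rest_a_top above 0.043 m and horizontal distance between stick_stained and rest_b_top above 0.043 m), for 0.3 s.
2. the lid is on the neck and has dropped into the start of the thread (its centre 0 to 5 mm below the rim's level), not yet screwed down (horizontal distance between lid_center and jar_mouth below 0.004 m and angle between lid_center's own z axis and vertical below 0.08 rad and z of lid_center in the frame of jar_mouth between -0.005 and 0 m), for 0.05 s.
At the end, for the whole second after the job is handed in: Lid screwed home: its centre at least 7.5 mm below rim level (9 is home), within 3 mm of the neck axis, level within 0.08 rad. Stick flat within 0.1 rad on both wood blocks, touching each, the centre of its stained end over 43 mm from either block's middle. Both released and at rest (all of step 1 and angle between lid_center's own z axis and vertical below 0.08 rad and horizontal distance between lid_center and jar_mouth below 0.003 m and z of lid_center in the frame of jar_mouth between -0.011 and -0.0075 m and linear speed of each of stick, lid below 0.02 m/s).
It fails at once if the stained end comes down to the bench (height (world z) of stick_stained below 0.012 m).
It also fails if it takes over 67 s, if anything falls off the work surface, if the arm or the gripper's body presses on something with over 40 N, if the wrist force passes 120 N, or if a joint passes its speed limit or range.

## Working session

There is one attempt and no reset: what is moved stays moved. The work goes in short steps, Python scripts to look and compute and a shell command to move; the robot and the scene stay as the last step left them, time stands still between calls to the robot, and variables do not carry over. Pictures are saved under pics/ and viewed, about 8 in all and at most 12, crops included, and the job is handed in when it is done.

```bash
mkdir -p pics; python3 - <<'E'
from plant import r
import cv2,numpy as np
print(r.get_obs())
for n in("scene","top"):
    im,d=r.snapshot(n); np.savez(f"{n}0.npz",im=im,d=d); cv2.imwrite(f"pics/{n}0.png",im[:,:,::-1])
    p=r.camera_params(n); print(n,p)
E
```

```text
{'time': 0.0, 'joints': array([-1.38349191e+00,  2.07425358e-01,  1.54293304e+00,  2.71295994e-06,
        1.39348309e+00, -1.50484203e-01]), 'qd': array([ 3.21279530e-04,  1.88800159e-03, -1.11814438e-03, -2.26133926e-06,
        1.18563663e-03, -6.36604479e-05]), 'effort': array([ 1.29157597e-03, -3.70878339e+01, -2.81415135e+01,  6.99942489e-02,
        3.61545291e-02, -1.81431083e-04]), 'eef_pos': array([ 0.19040452, -0.54171507,  0.20429769]), 'tool_rot': array([-3.14125287e+00,  2.22302336e-03, -1.23300781e+00]), 'contact_force': array([0.53598682, 0.31745698, 0.249685  ]), 'torque': array([-0.01251376, -0.0116276 , -0.00241254]), 'grip_width': 0.09385425008169782}
scene {'intrinsics': array([[410.28391439,   0.        , 283.31427902],
       [  0.        , 410.28391439, 214.91437064],
       [  0.        ,   0.        ,   1.        ]]), 'world_from_camera': array([[-0.90928688, -0.18298633,  0.37378251,  0.20394703],
       [-0.41571161,  0.44150266, -0.79514732,  0.71583065],
       [-0.01952488, -0.87840276, -0.47752212,  0.51413729],
       [ 0.        ,  0.        ,  0.        ,  1.        ]])}
top {'intrinsics': array([[461.67770051,   0.        , 286.76156459],
       [  0.        , 461.67770051, 203.43900278],
       [  0.        ,   0.        ,   1.        ]]), 'world_from_camera': array([[ 0.00940512, -0.98364471,  0.17987394,  0.32284944],
       [-0.99993156, -0.01050329, -0.00515381,  0.05581458],
       [ 0.00695879, -0.17981316, -0.98367617,  1.14306187],
       [ 0.        ,  0.        ,  0.        ,  1.        ]])}
```

View pics/top0.png

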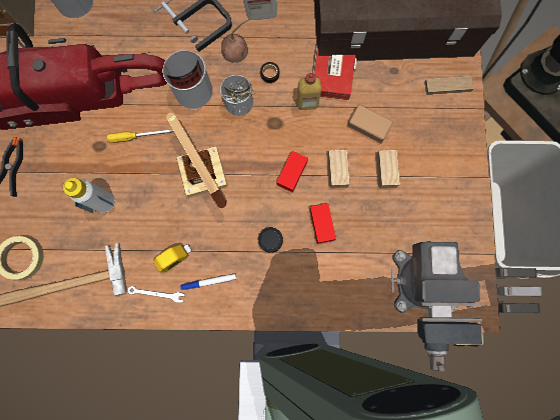

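View pics/scene0.png

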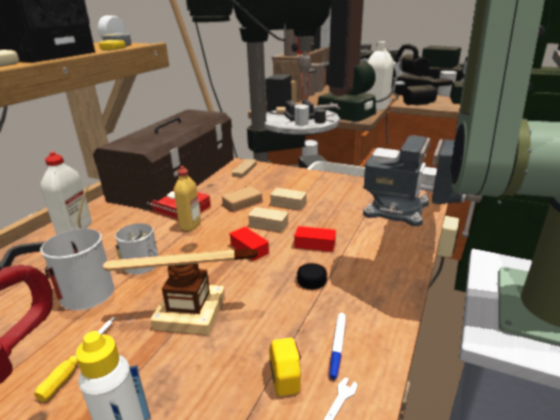

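Top view: jar at about (203,168) with the stick from (172,117) to its stained end (222,204). The plain wood blocks are at (339,168) and (389,168), the lid at (270,240), and red look-alikes at (293,171) and (322,222). The scene view agrees.

```bash
cat > h.py <<'E'
import cv2,numpy as np
from plant import r
def cloud(n,im,d):
    p=r.camera_params(n);K=p["intrinsics"];T=p["world_from_camera"]
    v,u=np.mgrid[:420,:560]
    c=np.stack([(u-K[0,2])/K[0,0]*d,(v-K[1,2])/K[1,1]*d,d],-1)
    return c@T[:3,:3].T+T[:3,3]
def ray(n,uv,z):
    p=r.camera_params(n);K=p["intrinsics"];T=p["world_from_camera"]
    uv=np.atleast_2d(uv).astype(float)
    c=np.c_[(uv-K[:2,2])/K[0,0],np.ones(len(uv))]@T[:3,:3].T
    return T[:3,3]+c*((z-T[2,3])/c[:,2])[:,None]
def blob(n,m,z,lab=""):
    cs,_=cv2.findContours(m.astype(np.uint8),cv2.RETR_EXTERNAL,cv2.CHAIN_APPROX_NONE)
    out=[]
    for c in cs:
        if len(c)<20: continue
        w=ray(n,c[:,0],z)[:,:2].astype(np.float32)
        (cx,cy),(a,b),th=cv2.minAreaRect(w); 
        print(lab,"c",np.round([cx,cy],4),"size",np.round([a,b],4),"ang",round(th,1),"px",c[:,0].mean(0).round(),len(c)); out.append(w)
    return out
E
python3 - <<'E'
from h import *
f=np.load("top0.npz");im,d=f["im"],f["d"];P=cloud("top",im,d);Z=P[...,2]
box=lambda u0,v0,u1,v1:np.pad(np.ones((v1-v0,u1-u0),bool),((v0,420-v1),(u0,560-u1)))
b=box(325,140,410,200)
blob("top",b&(Z>.025)&(Z<.045),.035,"block")
st=box(150,100,240,215)&(Z>.105)&(Z<.135)
blob("top",st,.119,"stick")
blob("top",box(250,220,290,260)&(Z>.015),.024,"lid")
m=box(165,130,240,205)&(Z>.016)&(Z<.036)
blob("top",m,.026,"base")
hs=cv2.cvtColor(im,cv2.COLOR_RGB2HSV)
for n,q in(("stick",st),("base",m),("lid",box(262,232,278,248)),("blk",box(335,160,343,176))): print(n,q.sum(),np.median(Z[q]),np.percentile(Z[q],[5,95]),np.median(P[q],0),np.median(hs[q],0))
# stick stained portion
dk=st&(hs[...,2]<110); print("dark",P[dk].mean(0),dk.sum())
f2=np.load("scene0.npz");Q=cloud("scene",f2["im"],f2["d"])
c=cv2.resize(im[100:260,150:410],None,fx=3,fy=3,interpolation=cv2.INTER_CUBIC);cv2.imwrite("pics/crop1.png",c[:,:,::-1])
E
```

```text
block c [ 0.6186 -0.201 ] size [0.092  0.0467] ang 3.1 px [388. 168.] 104
block c [ 0.6175 -0.077 ] size [0.0921 0.0458] ang 3.8 px [338. 167.] 103
stick c [0.609  0.2646] size [0.2588 0.049 ] ang 36.4 px [196. 160.] 228
lid c [0.4369 0.0898] size [0.0584 0.0584] ang 0.6 px [270. 240.] 71
base c [0.6009 0.2883] size [0.1053 0.0539] ang 17.0 px [188. 177.] 117
base c [0.618  0.2321] size [0.1062 0.0403] ang 19.7 px [215. 164.] 106
stick 1127 0.11886287100771087 [0.11083777 0.12239074] [0.607968   0.26043216 0.11886287] [ 16. 106. 223.]
base 813 0.02581343141659498 [0.02150784 0.02996804] [0.59753625 0.25507095 0.02581343] [ 21.  88. 241.]
lid 256 0.02444748248866735 [0.02117561 0.02730932] [0.43719798 0.09010788 0.02444748] [114.  17.  63.]
blk 128 0.03552928449751913 [0.03163431 0.03875487] [ 0.61684282 -0.076557    0.03552928] [ 17.  74. 224.]
dark [0.54803715 0.22501851 0.11622458] 242
```

View pics/crop1.png

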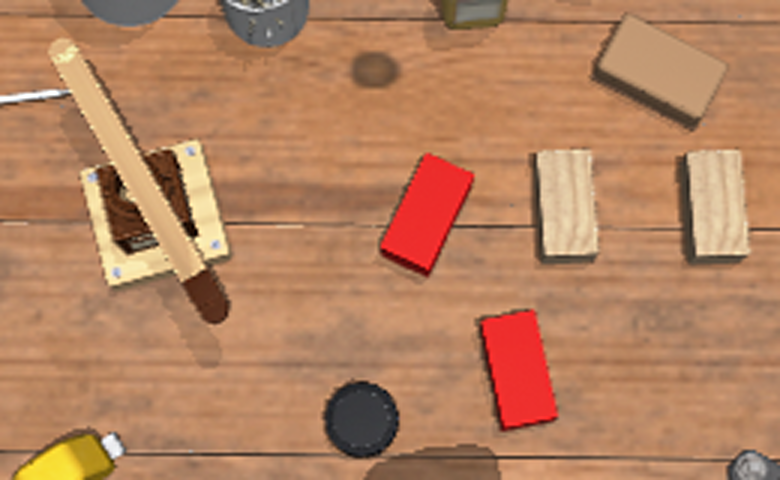

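```bash
python3 - <<'E'
from h import *
f=np.load("top0.npz");im,d=f["im"],f["d"];P=cloud("top",im,d);Z=P[...,2]
hs=cv2.cvtColor(im,cv2.COLOR_RGB2HSV)
box=lambda u0,v0,u1,v1:np.pad(np.ones((v1-v0,u1-u0),bool),((v0,420-v1),(u0,560-u1)))
st=box(150,100,240,215)&(Z>.107)&(Z<.135)
k=cv2.connectedComponentsWithStats(cv2.morphologyEx((st&(hs[...,2]>150)).astype(np.uint8),cv2.MORPH_OPEN,np.ones((3,3))))
lg=k[1]==1+np.argmax(k[2][1:,4])
blob("top",lg,.119,"light")
w=blob("top",lg|(st&box(205,185,240,215)),.119,"all")
vx,vy,x,y=cv2.fitLine(np.vstack(w),cv2.DIST_HUBER,0,.01,.01).ravel();dd=-np.array([vx,vy])*np.sign(vx);A=np.vstack(w)
t=A@dd;print("dir",dd,np.degrees(np.arctan2(dd[1],dd[0])),"len",np.ptp(t),"center",np.array([x,y])+dd*((t.max()+t.min())/2-np.array([x,y])@dd))
base=box(165,130,240,205)&(Z>.014)&(Z<.038)
w=np.vstack(blob("top",base,.026,"b"));print("base",cv2.minAreaRect(w))
sh=box(165,130,240,205)&(Z>.07)&(Z<.086);w=blob("top",sh,.078,"s")
if w: print("shoulder",cv2.minAreaRect(np.vstack(w)))
f=np.load("scene0.npz");Q=cloud("scene",f["im"],f["d"])
for lo,hi,z in((.018,.034,.026),(.07,.086,.078)):
    m=box(140,245,240,340)&(Q[...,2]>lo)&(Q[...,2]<hi)&(abs(Q[...,0]-.61)<.1)&(abs(Q[...,1]-.26)<.1)
    print(z,m.sum(),cv2.minAreaRect(Q[m][:,:2].astype(np.float32)))
E
```

```text
light c [0.6289 0.2721] size [0.2184 0.0222] ang 31.6 px [191. 152.] 171
all c [0.6113 0.2614] size [0.2597 0.0224] ang 31.6 px [195. 159.] 200
dir [-0.8515119  -0.52433527] -148.37648 len 0.25969613 center [0.61131334 0.2613805 ]
b c [0.6004 0.2882] size [0.1064 0.0539] ang 17.0 px [188. 177.] 117
b c [0.6172 0.2318] size [0.1078 0.0403] ang 19.7 px [215. 165.] 107
base ((0.6075307726860046, 0.2641861140727997), (0.10652931034564972, 0.1042102500796318), 16.510231018066406)
s c [0.5916 0.277 ] size [0.0368 0.0296] ang 16.3 px [190. 174.] 44
s c [0.6214 0.2976] size [0.0222 0.0071] ang 0.7 px [183. 159.] 21
s c [0.6172 0.2404] size [0.0639 0.0176] ang 23.8 px [207. 161.] 57
shoulder ((0.609002947807312, 0.26458752155303955), (0.06316383183002472, 0.06325853615999222), 16.297983169555664)
0.026 1381 ((0.6078055500984192, 0.2670058012008667), (0.10470525175333023, 0.10518444329500198), 16.386028289794922)
0.078 580 ((0.6078376173973083, 0.2665185332298279), (0.06275921314954758, 0.06431853026151657), 17.304838180541992)
```

```bash
cat > go.py <<'E'
import sys;from h import *
from scipy.spatial.transform import Rotation as R
def go(x,y,z,yawdeg):
    o=r.get_obs();A=R.from_euler("xyz",o["tool_rot"]);yaw=np.degrees(np.arctan2(*A.as_matrix()[1::-1,0]))
    B=R.from_euler("xyz",[np.pi,0,np.radians(yawdeg)])
    print("t",round(o["time"],2),"pos",o["eef_pos"].round(4),"yaw",round(yaw,2),"rpy",o["tool_rot"].round(4),"F",o["contact_force"].round(1),"w",round(o["grip_width"],4),"q6",o["joints"][5].round(2))
    dw=np.array([x,y,z])-o["eef_pos"]
    print("turn first (units)",((A.inv()*B).as_rotvec()/np.pi).round(4),"then shift in new frame",(B.inv().apply(dw)/.2).round(4),"| shift in present frame",(A.inv().apply(dw)/.2).round(4))
if __name__=="__main__": go(*map(float,sys.argv[1:5]))
E
python3 -m pendant '[[0,0,-0.12,0,0,-0.034],[0,0,-0.12,0,0,-0.034],[0,0,-0.12,0,0,0],[0,0,-0.12,0,0,0]]' -1 40
python3 -m pendant '[[-0.1,-0.17,0,0,0,0],[-0.1,-0.17,0,0,0,0],[-0.1,-0.17,0,0,0,0],[-0.1,-0.17,0,0,0,0],[-0.1,-0.17,0,0,0,0],[-0.1,-0.17,0,0,0,0],[-0.1,-0.17,0,0,0,0],[-0.1,-0.17,0,0,0,0],[-0.1,-0.17,0,0,0,0],[-0.1,-0.17,0,0,0,0],[-0.1,-0.17,0,0,0,0],[-0.1,-0.17,0,0,0,0]]'
python3 -m pendant '[[-0.1,-0.17,0,0,0,0],[-0.1,-0.17,0,0,0,0],[-0.1,-0.17,0,0,0,0],[-0.1,-0.17,0,0,0,0],[-0.1,-0.17,0,0,0,0],[-0.1,-0.17,0,0,0,0],[-0.1,-0.17,0,0,0,0],[-0.1,-0.17,0,0,0,0],[-0.1,-0.17,0,0,0,0],[-0.1,-0.17,0,0,0,0],[0,0,0,0,0,0],[0,0,0,0,0,0]]'
python3 go.py .649 .2845 .1005 -58.4
```

```text
time: 0.6
eef_pos: [0.1905, -0.5421, 0.3015]
tool_rot: [-3.141, 0.001, -1.019]
contact_force: [0.6, -0.5, 0.1]
grip_width: 0.0943
time: 2.1
eef_pos: [0.4125, -0.1229, 0.3011]
tool_rot: [3.141, 0.0, -1.019]
contact_force: [0.5, -0.1, 0.1]
grip_width: 0.0937
time: 3.6
eef_pos: [0.5966, 0.2236, 0.3007]
tool_rot: [3.14, 0.0, -1.019]
contact_force: [-0.3, -0.8, -0.1]
grip_width: 0.0941
t 3.6 pos [0.5966 0.2236 0.3007] yaw -58.41 rpy [ 3.1397  0.     -1.0194] F [-0.3 -0.8 -0.1] w 0.0941 q6 1.24
turn first (units) [ 0.0006  0.     -0.    ] then shift in new frame [-0.1222 -0.3825  1.001 ] | shift in present frame [-0.1222 -0.3844  1.0003]
```

```bash

python3 -m pendant '[[-0.04,-0.128,0,0,0,0],[-0.04,-0.128,0,0,0,0],[-0.04,-0.128,0,0,0,0],[0,0,0.15,0,0,0],[0,0,0.15,0,0,0],[0,0,0.15,0,0,0],[0,0,0.1,0,0,0],[0,0,0,0,0,0],[0,0,0,0,0,0]]' 
python3 go.py .649 .2845 .1005 -58.4; python3 - <<'E'
from h import *
a,d=r.snapshot("top");b,_=r.snapshot("scene")
np.savez("top1.npz",im=a,d=d)
c=np.hstack([cv2.resize(a[90:220,130:260],(400,400)),cv2.resize(b[190:340,80:280],(533,400))])
cv2.imwrite("pics/g1.png",cv2.resize(c[:,:,::-1],(790,338)))
E
```

```text
time: 4.72
eef_pos: [0.6508, 0.2847, 0.1931]
tool_rot: [-3.139, -0.001, -1.02]
contact_force: [-0.3, 0.3, 0.4]
grip_width: 0.094
t 4.72 pos [0.6508 0.2847 0.1931] yaw -58.43 rpy [-3.1392e+00 -7.0000e-04 -1.0198e+00] F [-0.3  0.3  0.4] w 0.094 q6 1.31
turn first (units) [-0.0008 -0.0002 -0.0002] then shift in new frame [-0.004   0.0084  0.4632] | shift in present frame [-0.0043  0.0095  0.4632]
```

View pics/g1.png

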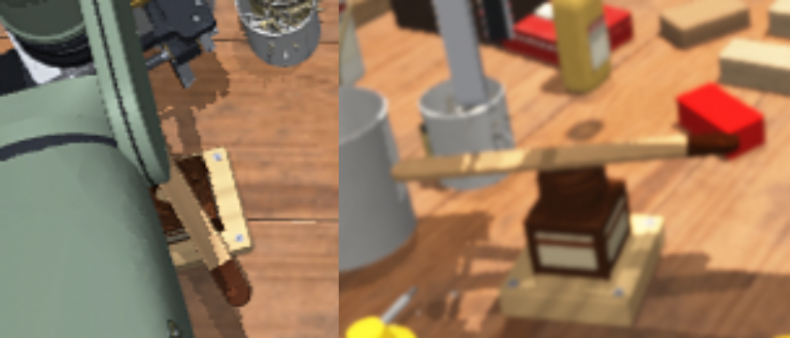

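The jar and stick stand undisturbed and the fingers are above the stick's clean side. I'll go down and grip.

```bash

python3 -m pendant '[[-0.004,0.008,0.12,0,0,0],[0,0,0.12,0,0,0],[0,0,0.12,0,0,0],[0,0,0.1,0,0,0],[0,0,0,0,0,0]]'
python3 -m pendant '[[0,0,0,0,0,0],[0,0,0,0,0,0],[0,0,0,0,0,0],[0,0,0,0,0,0],[0,0,0,0,0,0],[0,0,0,0,0,0],[0,0,0,0,0,0],[0,0,0,0,0,0]]' 1 40
python3 -m pendant '[[0,0,-0.04,0,0,0],[0,0,-0.08,0,0,0],[0,0,-0.08,0,0,0],[0,0,-0.08,0,0,0],[0,0,0,0,0,0]]'
python3 go.py .649 .2845 .16 3.5; python3 - <<'E'
from h import *
b,_=r.snapshot("scene")
cv2.imwrite("pics/g2.png",cv2.resize(b[150:350,60:320],(650,500))[:,:,::-1])
E
```

```text
time: 5.45
eef_pos: [0.6471, 0.2844, 0.0977]
tool_rot: [3.138, 0.001, -1.019]
contact_force: [0.9, -0.4, 0.5]
grip_width: 0.094
time: 6.45
eef_pos: [0.6482, 0.2846, 0.0994]
tool_rot: [3.141, -0.0, -1.019]
contact_force: [0.7, 0.3, -0.3]
grip_width: 0.0212
time: 7.08
eef_pos: [0.6499, 0.2852, 0.1587]
tool_rot: [-3.136, -0.001, -1.019]
contact_force: [-0.1, 1.4, -0.4]
grip_width: 0.0212
t 7.08 pos [0.6499 0.2852 0.1587] yaw -58.4 rpy [-3.1364e+00 -1.4000e-03 -1.0193e+00] F [-0.1  1.4 -0.4] w 0.0212 q6 1.31
turn first (units) [-0.0013 -0.0013 -0.3439] then shift in new frame [-0.0048  0.0033 -0.0063] | shift in present frame [ 0.0007  0.0057 -0.0063]
```

View pics/g2.png

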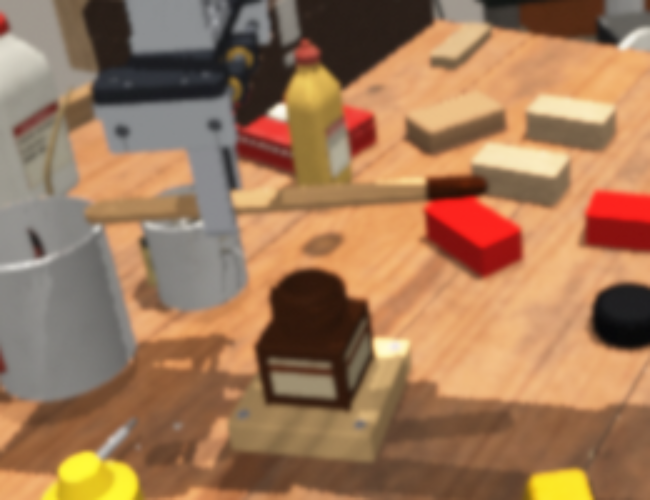

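Held level on the grip. Next I carry it to the blocks.

```bash

python3 -m pendant '[[0.08,0.06,-0.01,0,0,0],[0.157,0.115,-0.01,0,0,0],[0.157,0.115,-0.01,0,0,0],[0.157,0.115,-0.01,0,0,0],[0.157,0.115,-0.01,0,0,0],[0.157,0.115,-0.01,0,0,0],[0.157,0.115,-0.01,0,0,0],[0.157,0.115,-0.01,0,0,0],[0.157,0.115,-0.01,0,0,0],[0.157,0.115,-0.01,0,0,0],[0.157,0.115,0,0,0,0]]'
python3 -m pendant '[[0,0,0,0,0,-0.043],[0,0,0,0,0,-0.043],[0,0,0,0,0,-0.043],[0,0,0,0,0,-0.043],[0,0,0,0,0,-0.043],[0,0,0,0,0,-0.043],[0,0,0,0,0,-0.043],[0,0,0,0,0,-0.043],[0,0,0,0,0,0],[0,0,0,0,0,0]]'
python3 go.py .617 -.123 .06 3.5
```

```text
time: 8.5
eef_pos: [0.6134, -0.1255, 0.1747]
tool_rot: [3.14, 0.001, -1.02]
contact_force: [0.8, 0.2, 0.1]
grip_width: 0.0215
time: 9.75
eef_pos: [0.6143, -0.1236, 0.1749]
tool_rot: [-3.141, 0.001, 0.059]
contact_force: [0.7, -0.6, -0.5]
grip_width: 0.0212
t 9.75 pos [ 0.6143 -0.1236  0.1749] yaw 3.37 rpy [-3.1413e+00  1.1000e-03  5.8900e-02] F [ 0.7 -0.6 -0.5] w 0.0212 q6 -0.4
turn first (units) [-0.0001  0.0003 -0.0007] then shift in new frame [ 0.0139 -0.0024  0.5746] | shift in present frame [ 0.0145 -0.0022  0.5746]
```

```bash

python3 -m pendant '[[0.013,-0.002,0.1,0,0,0],[0,0,0.12,0,0,0],[0,0,0.12,0,0,0],[0,0,0.12,0,0,0],[0,0,0.11,0,0,0],[0,0,0,0,0,0]]'
python3 go.py .617 -.123 .0225 3.5; python3 - <<'E'
from h import *
a,d=r.snapshot("top");b,_=r.snapshot("scene")
c=np.hstack([cv2.resize(a[110:250,280:460],(514,400)),cv2.resize(b[150:270,180:340],(533,400))])
cv2.imwrite("pics/g3.png",cv2.resize(c[:,:,::-1],(790,302)))
P=cloud("top",a,d);hs=cv2.cvtColor(a,cv2.COLOR_RGB2HSV)
m=(hs[...,2]<130)&(hs[...,1]>90)&(P[...,2]>.055)&(abs(P[...,0]-.62)<.05)&(abs(P[...,1]+.28)<.07);print(m.sum(),P[m].mean(0) if m.any() else 0)
E
```

```text
time: 10.5
eef_pos: [0.6147, -0.1216, 0.0576]
tool_rot: [-3.139, 0.007, 0.061]
contact_force: [-0.1, 0.0, -0.5]
grip_width: 0.0212
t 10.5 pos [ 0.6147 -0.1216  0.0576] yaw 3.49 rpy [-3.1388  0.0066  0.0609] F [-0.1  0.  -0.5] w 0.0212 q6 -0.39
turn first (units) [-0.0009  0.0021 -0.0001] then shift in new frame [0.0111 0.0077 0.1753] | shift in present frame [0.0123 0.0081 0.1752]
85 [ 0.62312729 -0.28072918  0.07691514]
```

View pics/g3.png

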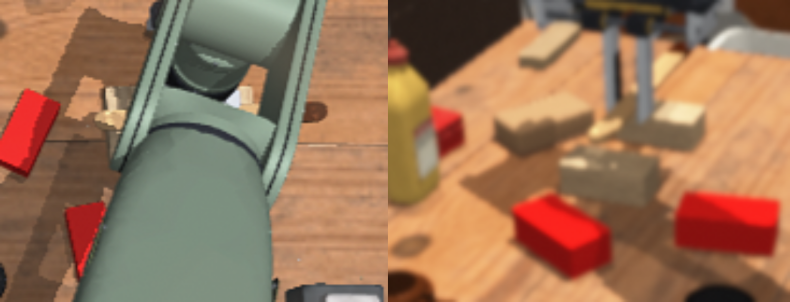

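The stick is above both blocks, with the stained end past block B at about (0.623, -0.281). Lowering now.

```bash

python3 -m pendant '[[0.006,0.004,0.05,0,0,0],[0,0,0.05,0,0,0],[0,0,0.04,0,0,0],[0,0,0.02,0,0,0],[0,0,0,0,0,0],[0,0,0.01,0,0,0],[0,0,0.005,0,0,0],[0,0,0,0,0,0]]'
python3 go.py .617 -.123 .0225 3.5
```

```text
time: 11.6
eef_pos: [0.6188, -0.1234, 0.0265]
tool_rot: [3.142, -0.0, 0.061]
contact_force: [-0.4, -0.0, -0.3]
grip_width: 0.0216
t 11.6 pos [ 0.6188 -0.1234  0.0265] yaw 3.51 rpy [ 3.1416e+00 -1.0000e-04  6.1300e-02] F [-0.4 -0.  -0.3] w 0.0216 q6 -0.4
turn first (units) [ 0.     -0.      0.0001] then shift in new frame [-0.0091 -0.0024  0.0201] | shift in present frame [-0.0091 -0.0024  0.0201]
```

```bash

python3 -m pendant '[[0,0,0.007,0,0,0],[0,0,0.005,0,0,0],[0,0,0,0,0,0]]'
python3 -m pendant '[[0,0,0.005,0,0,0],[0,0,0,0,0,0]]'
python3 -m pendant '[[0,0,0.005,0,0,0],[0,0,0,0,0,0]]'
```

```text
time: 11.98
eef_pos: [0.6186, -0.1233, 0.0239]
tool_rot: [-3.141, 0.0, 0.061]
contact_force: [-0.0, -0.4, -1.0]
grip_width: 0.021
time: 12.22
eef_pos: [0.6187, -0.1233, 0.0229]
tool_rot: [-3.142, 0.0, 0.061]
contact_force: [0.5, -0.3, -0.3]
grip_width: 0.0212
time: 12.48
eef_pos: [0.6189, -0.1234, 0.0224]
tool_rot: [3.141, -0.0, 0.061]
contact_force: [-1.5, 0.3, 2.1]
grip_width: 0.0216
```

```bash

python3 -m pendant '[[0,0,0.003,0,0,0],[0,0,0,0,0,0],[0,0,0,0,0,0]]'
python3 -m pendant '[[0,0,0,0,0,0],[0,0,0,0,0,0],[0,0,0,0,0,0],[0,0,0,0,0,0],[0,0,0,0,0,0]]' 0
python3 -m pendant '[[0,0,-0.05,0,0,0],[0,0,-0.1,0,0,0],[0,0,-0.15,0,0,0],[0,0,-0.2,0,0,0],[0,0,-0.15,0,0,0],[0,0,-0.15,0,0,0],[0,0,0,0,0,0]]'
python3 go.py .437 .09 .18 3.5
```

```text
time: 12.85
eef_pos: [0.6189, -0.1234, 0.0224]
tool_rot: [3.141, -0.0, 0.061]
contact_force: [-2.0, 0.6, 5.6]
grip_width: 0.0213
time: 13.48
eef_pos: [0.6188, -0.1234, 0.0213]
tool_rot: [-3.142, 0.0, 0.061]
contact_force: [-0.5, -0.4, 0.9]
grip_width: 0.0473
time: 14.35
eef_pos: [0.6215, -0.1242, 0.1866]
tool_rot: [3.138, -0.009, 0.061]
contact_force: [-0.1, -0.1, 0.1]
grip_width: 0.0471
t 14.35 pos [ 0.6215 -0.1242  0.1866] yaw 3.52 rpy [ 3.138  -0.0086  0.0614] F [-0.1 -0.1  0.1] w 0.0471 q6 -0.4
turn first (units) [ 0.0011 -0.0027  0.0001] then shift in new frame [-0.8554 -1.1255  0.0332] | shift in present frame [-0.8553 -1.1259  0.0219]
```

```bash

python3 -m pendant '[[-0.107,-0.141,0,0,0,0],[-0.107,-0.141,0,0,0,0],[-0.107,-0.141,0,0,0,0],[-0.107,-0.141,0,0,0,0],[-0.107,-0.141,0,0,0,0],[-0.107,-0.141,0,0,0,0],[-0.107,-0.141,0,0,0,0],[-0.107,-0.141,0,0,0,0],[0,0,0,0,0,0],[0,0,0,0,0,0]]' -1
python3 go.py .437 .09 .05 3.5;python3 - <<'E'
from h import *
a,d=r.snapshot("top");b,e=r.snapshot("scene")
np.savez("s2.npz",a=a,d=d,b=b,e=e)
c=np.hstack([cv2.resize(a[120:220,150:420],(540,200)),cv2.resize(a[120:220,150:250],(250,200))])
c2=np.hstack([cv2.resize(b[150:350,130:400],(540,400)),cv2.resize(b[240:340,140:240],(250,400))])
cv2.imwrite("pics/g4.png",np.vstack([c,c2])[:,:,::-1])
P=cloud("top",a,d);Q=cloud("scene",b,e)
for n,X in(("top",P),("scene",Q)):
  near=(abs(X[...,0]-.608)<.05)&(abs(X[...,1]-.265)<.05)
  m=near&(X[...,2]>.104)&(X[...,2]<.125); print(n,m.sum(),X[m].mean(0),np.median(X[m],0),X[m].max(0),X[m].min(0))
  for w in blob(n,m,.112,n): print(cv2.minEnclosingCircle(w))
hs=cv2.cvtColor(a,cv2.COLOR_RGB2HSV)
m=(P[...,2]>.037)&(P[...,2]<.06)&(abs(P[...,0]-.62)<.04)&(P[...,1]<-.03)&(P[...,1]>-.33)
blob("top",m,.042,"stick");print(np.percentile(P[m][:,2],[5,50,95]))
E
```

```text
time: 15.6
eef_pos: [0.4343, 0.0909, 0.1812]
tool_rot: [3.141, -0.0, 0.062]
contact_force: [-0.9, -0.3, -0.7]
grip_width: 0.0938
t 15.6 pos [0.4343 0.0909 0.1812] yaw 3.52 rpy [ 3.141e+00 -1.000e-04  6.150e-02] F [-0.9 -0.3 -0.7] w 0.0938 q6 -0.05
turn first (units) [ 0.0002 -0.      0.0001] then shift in new frame [0.0133 0.0054 0.6559] | shift in present frame [0.0132 0.0051 0.6559]
top 181 [0.60654405 0.26347566 0.10887089] [0.60382018 0.26091458 0.10864494] [0.63483348 0.28999883 0.11549682] [0.58405141 0.24075467 0.10402002]
top c [0.607  0.2647] size [0.0484 0.0483] ang 10.5 px [194. 163.] 81
((0.6075069904327393, 0.264008104801178), 0.025599868968129158)
scene 314 [0.60475573 0.27078008 0.10806183] [0.60225833 0.27435758 0.10777614] [0.63408319 0.29148206 0.11437905] [0.58242936 0.24000598 0.10402475]
scene c [0.601  0.2744] size [0.0511 0.0518] ang 83.3 px [183. 266.] 83
((0.6015631556510925, 0.27298271656036377), 0.027725307270884514)
stick c [ 0.595  -0.1994] size [0.0101 0.0135] ang 22.6 px [389. 176.] 22
stick c [ 0.6178 -0.1669] size [0.0406 0.2574] ang 0.7 px [373. 166.] 235
[0.03749128 0.0418437  0.04554755]
```

View pics/g4.png

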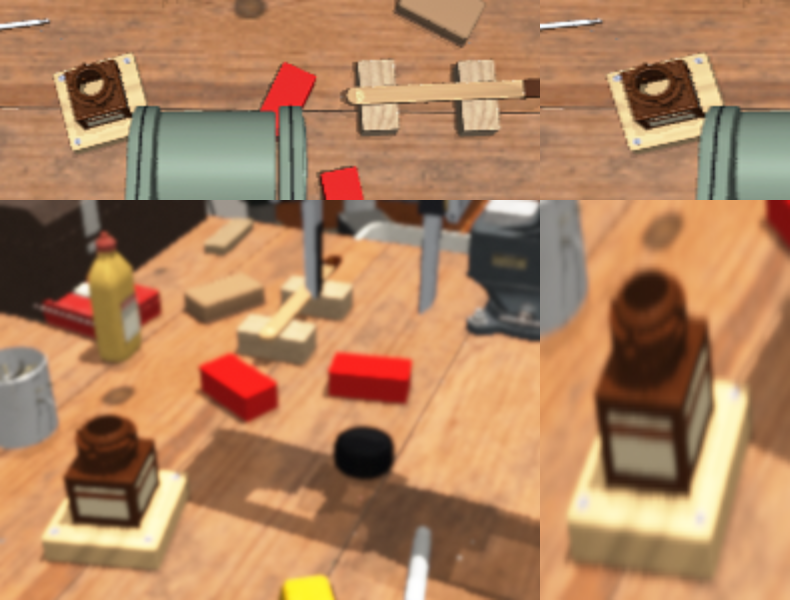

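The stick lies across both blocks with its stained end overhanging, and the jar rim is clear. I'll take the lid, centring it with two squeezes at 90°.

```bash

python3 -m pendant '[[0.013,0.005,0.12,0,0,0],[0,0,0.15,0,0,0],[0,0,0.15,0,0,0],[0,0,0.15,0,0,0],[0,0,0.15,0,0,0],[0,0,0.1,0,0,0],[0,0,0.05,0,0,0],[0,0,0,0,0,0],[0,0,0,0,0,0]]'
python3 -m pendant '[[0,0,0,0,0,0],[0,0,0,0,0,0],[0,0,0,0,0,0],[0,0,0,0,0,0],[0,0,0,0,0,0]]' 1 6
python3 -m pendant '[[0,0,0,0,0,0],[0,0,0,0,0,0],[0,0,0,0,0,0],[0,0,0,0,0,0]]' -1
python3 go.py .437 .09 .005 -86.5
```

```text
time: 16.82
eef_pos: [0.4378, 0.0903, 0.0082]
tool_rot: [3.141, -0.002, 0.061]
contact_force: [-0.3, -0.2, 1.0]
grip_width: 0.0941
time: 17.45
eef_pos: [0.4369, 0.0905, 0.0076]
tool_rot: [-3.142, -0.0, 0.061]
contact_force: [-0.0, 1.1, 1.4]
grip_width: 0.0604
time: 17.95
eef_pos: [0.4367, 0.0905, 0.0074]
tool_rot: [-3.142, 0.0, 0.061]
contact_force: [0.1, -0.4, 0.1]
grip_width: 0.0931
t 17.95 pos [0.4367 0.0905 0.0074] yaw 3.51 rpy [-3.1416e+00  1.0000e-04  6.1300e-02] F [ 0.1 -0.4  0.1] w 0.0931 q6 -0.05
turn first (units) [0.     0.     0.5001] then shift in new frame [ 0.0024 -0.0013  0.012 ] | shift in present frame [0.0013 0.0024 0.012 ]
```

```bash

python3 -m pendant '[[0,0,0,0,0,0.05],[0,0,0,0,0,0.05],[0,0,0,0,0,0.05],[0,0,0,0,0,0.05],[0,0,0,0,0,0.05],[0,0,0,0,0,0.05],[0,0,0,0,0,0.05],[0,0,0,0,0,0.05],[0,0,0,0,0,0.05],[0,0,0,0,0,0.05],[0,0,0.008,0,0,0],[0,0,0,0,0,0]]'
python3 go.py .437 .09 .005 -86.5
python3 -m pendant '[[0,0,0,0,0,0],[0,0,0,0,0,0],[0,0,0,0,0,0],[0,0,0,0,0,0],[0,0,0,0,0,0],[0,0,0,0,0,0]]' 1 25
python3 -m pendant '[[0,0,-0.05,0,0,0],[0,0,-0.1,0,0,0],[0,0,-0.15,0,0,0],[0,0,-0.15,0,0,0],[0,0,-0.15,0,0,0],[0,0,-0.1,0,0,0],[0,0,-0.1,0,0,0],[0,0,0,0,0,0],[0,0,0,0,0,0]]'
python3 go.py .6085 .2655 .15 -86.5
```

```text
time: 19.45
eef_pos: [0.4365, 0.0905, 0.0057]
tool_rot: [3.141, 0.0, -1.507]
contact_force: [0.1, -0.7, 0.2]
grip_width: 0.0939
t 19.45 pos [0.4365 0.0905 0.0057] yaw -86.36 rpy [ 3.1411  0.     -1.5072] F [ 0.1 -0.7  0.2] w 0.0939 q6 1.52
turn first (units) [0.0001 0.     0.0008] then shift in new frame [ 0.0025 -0.0023  0.0033] | shift in present frame [ 0.0025 -0.0023  0.0033]
time: 20.2
eef_pos: [0.4367, 0.0905, 0.0059]
tool_rot: [3.142, 0.0, -1.509]
contact_force: [-0.9, -0.4, 0.5]
grip_width: 0.0597
time: 21.32
eef_pos: [0.4362, 0.0905, 0.1653]
tool_rot: [3.141, 0.0, -1.509]
contact_force: [-0.3, 0.7, -0.5]
grip_width: 0.0594
t 21.32 pos [0.4362 0.0905 0.1653] yaw -86.49 rpy [ 3.1407  0.     -1.5095] F [-0.3  0.7 -0.5] w 0.0594 q6 1.52
turn first (units) [0.0003 0.     0.0001] then shift in new frame [-0.821  -0.9134  0.0767] | shift in present frame [-0.8208 -0.9136  0.0759]
```

```bash

python3 -m pendant '[[-0.05,-0.056,0,0,0,0],[-0.11,-0.1225,0,0,0,0],[-0.11,-0.1225,0,0,0,0],[-0.11,-0.1225,0,0,0,0],[-0.11,-0.1225,0,0,0,0],[-0.11,-0.1225,0,0,0,0],[-0.11,-0.1225,0,0,0,0],[-0.11,-0.1225,0,0,0,0],[0,0,0,0,0,0],[0,0,0,0,0,0],[0,0,0,0,0,0]]'
python3 go.py .6085 .2655 .112 -86.5
python3 - <<'E'
from h import *
b,e=r.snapshot("scene");np.savez("s3.npz",b=b,e=e)
cv2.imwrite("pics/g5.png",cv2.resize(b[150:350,80:320],(720,600),interpolation=cv2.INTER_CUBIC)[:,:,::-1])
E
```

```text
time: 22.7
eef_pos: [0.6083, 0.2648, 0.1654]
tool_rot: [3.14, -0.0, -1.51]
contact_force: [-0.8, 0.4, 0.1]
grip_width: 0.0596
t 22.7 pos [0.6083 0.2648 0.1654] yaw -86.51 rpy [ 3.1404e+00 -4.0000e-04 -1.5099e+00] F [-0.8  0.4  0.1] w 0.0596 q6 1.79
turn first (units) [ 0.0004 -0.0001 -0.0001] then shift in new frame [-0.0033 -0.0013  0.2669] | shift in present frame [-0.0034 -0.0016  0.2669]
```

View pics/g5.png

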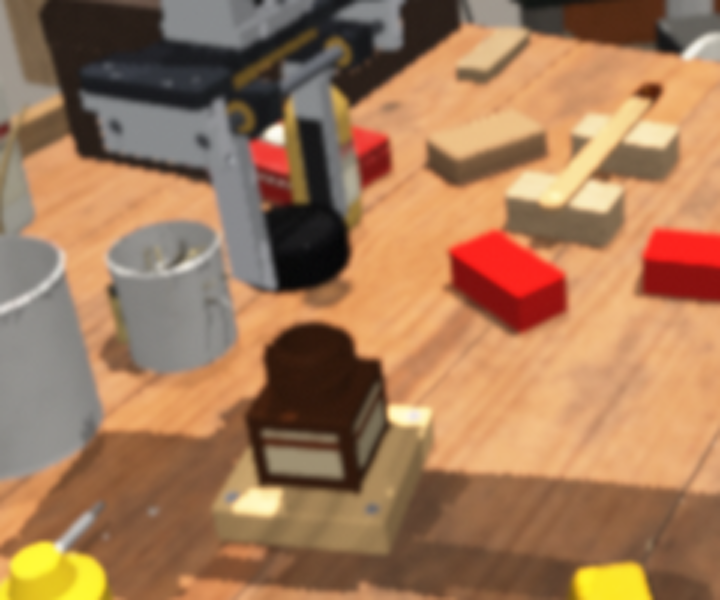

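The lid may be tilted in the grip. I'll check with depth before lowering it.

```bash
python3 - <<'E'
from h import *
f=np.load("s3.npz");b,e=f["b"],f["e"];Q=cloud("scene",b,e)
m=(abs(Q[...,0]-.608)<.045)&(abs(Q[...,1]-.265)<.04)&(Q[...,2]>.14)&(b.max(-1)<70)
p=Q[m];print(m.sum(),p.min(0),p.max(0),p.mean(0))
# local normals
for v0,v1 in((215,225),(225,235),(235,245)):
  for u in range(165,200,7):
    s=np.zeros_like(m);s[v0:v1,u:u+7]=1;s&=m
    if s.sum()>25:
        x=Q[s]-Q[s].mean(0);n=np.linalg.svd(x)[2][2];n*=np.sign(n[2]) ;print(u,v0,Q[s].mean(0).round(3),n.round(2))
c=np.clip(b[205:260,140:205].astype(float)*3,0,255).astype(np.uint8)
cv2.imwrite("pics/g6.png",cv2.resize(c,(650,550),interpolation=cv2.INTER_CUBIC)[:,:,::-1])
E
```

```text
2666 [0.57062351 0.22500694 0.16113234] [0.63691396 0.30499085 0.46960924] [0.59444539 0.27467105 0.30242554]
172 215 [0.619 0.255 0.184] [ 0.05 -0.01  1.  ]
179 215 [0.609 0.248 0.184] [0.03 0.03 1.  ]
186 215 [0.6   0.243 0.184] [-0.06  0.03  1.  ]
172 225 [0.602 0.277 0.184] [-0.01  0.01  1.  ]
179 225 [0.592 0.273 0.184] [-0.04  0.05  1.  ]
186 225 [0.583 0.266 0.182] [-0.53 -0.11  0.84]
193 225 [0.58  0.257 0.178] [-0.95 -0.32  0.01]
172 235 [0.594 0.29  0.175] [ 0.48 -0.87  0.03]
179 235 [0.586 0.283 0.173] [-0.79  0.61  0.01]
186 235 [0.581 0.273 0.169] [ 0.97 -0.24  0.06]
```

View pics/g6.png

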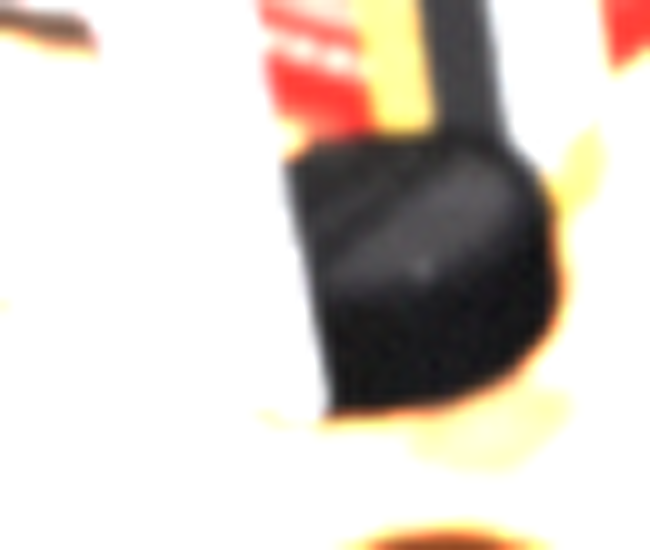

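The lid is level in the grip: its top normals are vertical and its top is at z = 0.184. Lowering it onto the neck.

```bash

python3 -m pendant '[[-0.002,-0.001,0.08,0,0,0],[0,0,0.08,0,0,0],[0,0,0.06,0,0,0],[0,0,0.02,0,0,0],[0,0,0,0,0,0],[0,0,0,0,0,0]]'
python3 -m pendant '[[0,0,0.01,0,0,0],[0,0,0.01,0,0,0],[0,0,0,0,0,0]]'
python3 -m pendant '[[0,0,0.006,0,0,0],[0,0,0,0,0,0]]'
python3 go.py .6085 .2655 .11 -86.5
```

```text
time: 23.5
eef_pos: [0.6098, 0.266, 0.1185]
tool_rot: [-3.14, 0.0, -1.509]
contact_force: [-0.2, -0.4, -0.8]
grip_width: 0.0599
time: 23.88
eef_pos: [0.6091, 0.2657, 0.1137]
tool_rot: [3.141, -0.0, -1.509]
contact_force: [-0.0, 0.1, -0.9]
grip_width: 0.0592
time: 24.12
eef_pos: [0.6092, 0.2658, 0.1126]
tool_rot: [3.142, 0.0, -1.509]
contact_force: [0.1, -1.1, 0.3]
grip_width: 0.0594
t 24.12 pos [0.6092 0.2658 0.1126] yaw -86.48 rpy [ 3.1416  0.     -1.5094] F [ 0.1 -1.1  0.3] w 0.0594 q6 1.79
turn first (units) [0.     0.     0.0001] then shift in new frame [0.0013 0.0036 0.013 ] | shift in present frame [0.0013 0.0036 0.013 ]
```

```bash

python3 -m pendant '[[0,0,0.007,0,0,0],[0,0,0,0,0,0]]'
python3 -m pendant '[[0,0,0.005,0,0,0],[0,0,0,0,0,0]]'
python3 -m pendant '[[0,0,0.005,0,0,0],[0,0,0,0,0,0]]'
```

```text
time: 24.38
eef_pos: [0.6096, 0.2659, 0.112]
tool_rot: [-3.141, 0.0, -1.509]
contact_force: [-1.8, -0.1, 2.7]
grip_width: 0.0596
time: 24.62
eef_pos: [0.61, 0.2659, 0.1117]
tool_rot: [-3.14, 0.0, -1.509]
contact_force: [-0.6, 0.2, 5.7]
grip_width: 0.0596
time: 24.88
eef_pos: [0.6102, 0.2659, 0.1116]
tool_rot: [-3.139, 0.0, -1.509]
contact_force: [-2.0, -1.6, 9.0]
grip_width: 0.0599
```

```bash
cat > q.sh <<'E'
python3 -c "
from plant import r
import numpy as np
o=r.get_obs();print(round(o['time'],2),'z',o['eef_pos'].round(4),'yaw',np.degrees(o['tool_rot'][2]).round(1),'F',o['contact_force'].round(1),'T',o['torque'].round(3),'w',o['grip_width'].round(4))"
E
P="python3 -m pendant"
$P '[[0,0,-0.006,0,0,0],[0,0,0,0,0,0]]' 1 12 >/dev/null; sh q.sh
$P '[[0,0,0,0,0,-0.03],[0,0,0,0,0,-0.03]]' >/dev/null; sh q.sh
$P '[[0,0,0,0,0,-0.03],[0,0,0,0,0,-0.03]]' >/dev/null; sh q.sh
$P '[[0,0,0,0,0,-0.03],[0,0,0,0,0,-0.03]]' >/dev/null; sh q.sh
```

```text
Traceback (most recent call last):
AttributeError: 'float' object has no attribute 'round'
Traceback (most recent call last):
AttributeError: 'float' object has no attribute 'round'
Traceback (most recent call last):
AttributeError: 'float' object has no attribute 'round'
Traceback (most recent call last):
AttributeError: 'float' object has no attribute 'round'
```

```bash
sed -i "s/,'w',o\['grip_width'\].round(4)/,'w',round(o['grip_width'],4)/" q.sh; sh q.sh
P="python3 -m pendant"
$P '[[0,0,0,0,0,-0.03],[0,0,0,0,0,-0.03]]' >/dev/null; sh q.sh
```

```text
25.88 z [0.6091 0.2657 0.1098] yaw -53.9 F [1.1 0.9 1.3] T [-0.075 -0.076 -0.035] w 0.06
26.12 z [0.6091 0.2657 0.1098] yaw -43.1 F [-0.5 -0.6  0.8] T [-0.061 -0.012  0.007] w 0.0598
```

```bash
P="python3 -m pendant"
$P '[[0,0,0,0,0,-0.03],[0,0,0,0,0,-0.02]]' >/dev/null; sh q.sh
$P '[[0,0,0,0,0,-0.02],[0,0,0,0,0,-0.02]]' >/dev/null; sh q.sh
$P '[[0,0,0,0,0,-0.02],[0,0,0,0,0,-0.02]]' >/dev/null; sh q.sh
$P '[[0,0,0,0,0,-0.02],[0,0,0,0,0,-0.02]]' >/dev/null; sh q.sh
```

```text
26.38 z [0.6091 0.2657 0.1098] yaw -34.2 F [ 0.5 -0.4  1.5] T [-0.116 -0.103 -0.038] w 0.0601
26.62 z [0.6091 0.2657 0.1098] yaw -27.0 F [0.2 0.2 1. ] T [-0.059 -0.04  -0.007] w 0.0594
26.88 z [0.6091 0.2657 0.1098] yaw -19.8 F [1.1 0.1 1.4] T [-0.067 -0.109 -0.011] w 0.0598
27.12 z [0.6088 0.2657 0.1094] yaw -12.6 F [ 0.4 -0.3 -0.9] T [ 0.001 -0.105 -0.029] w 0.0599
```

Contact vanished between yaw -20 and -13, so the lugs are likely over the gaps. I'll nudge on 3° and let go.

```bash
P="python3 -m pendant"
$P '[[0,0,0,0,0,-0.015],[0,0,0,0,0,0]]' >/dev/null; sh q.sh
$P '[[0,0,0.01,0,0,0],[0,0,0,0,0,0]]' >/dev/null; sh q.sh
```

```text
27.38 z [0.6085 0.2656 0.1092] yaw -10.0 F [-0.2  0.3  0.3] T [-0.043 -0.071 -0.001] w 0.0598
27.62 z [0.6089 0.2657 0.1078] yaw -10.0 F [-0.7  0.9  0.6] T [-0.005 -0.011  0.011] w 0.0599
```

```bash
P="python3 -m pendant"
$P '[[0,0,0,0,0,0],[0,0,0,0,0,0],[0,0,0,0,0,0],[0,0,0,0,0,0]]' -0.6 >/dev/null; sh q.sh
python3 - <<'E'
from h import *
b,e=r.snapshot("scene");Q=cloud("scene",b,e);m=(abs(Q[...,0]-.608)<.035)&(abs(Q[...,1]-.265)<.035)&(Q[...,2]>.06)&(Q[...,2]<.16)&(b.max(-1)<70)
z=Q[m][:,2];print(m.sum(),np.histogram(z,np.arange(.08,.15,.004)))
t=m&(Q[...,2]>.117);p=Q[t];print("top",np.median(p,0),p.min(0),p.max(0))
t=m&(abs(Q[...,2]-np.percentile(z,80))<.004)
cv2.imwrite("pics/g7.png",cv2.resize(b[200:320,120:240],(600,600),interpolation=cv2.INTER_CUBIC)[:,:,::-1])
E
```

```text
28.12 z [0.6093 0.2658 0.1086] yaw -10.0 F [-1.  -0.   0.6] T [-0.061 -0.04  -0.027] w 0.0751
1286 (array([ 71,  36,  29,  24,  22,  46,  54,  51,  60,  59, 430,   0,   0,
         0,   0,   0,   0]), array([0.08 , 0.084, 0.088, 0.092, 0.096, 0.1  , 0.104, 0.108, 0.112,
       0.116, 0.12 , 0.124, 0.128, 0.132, 0.136, 0.14 , 0.144, 0.148]))
top [0.60873931 0.2747674  0.12162587] [0.58099029 0.24160617 0.11700202] [0.63880403 0.29679082 0.12368505]
```

View pics/g7.png

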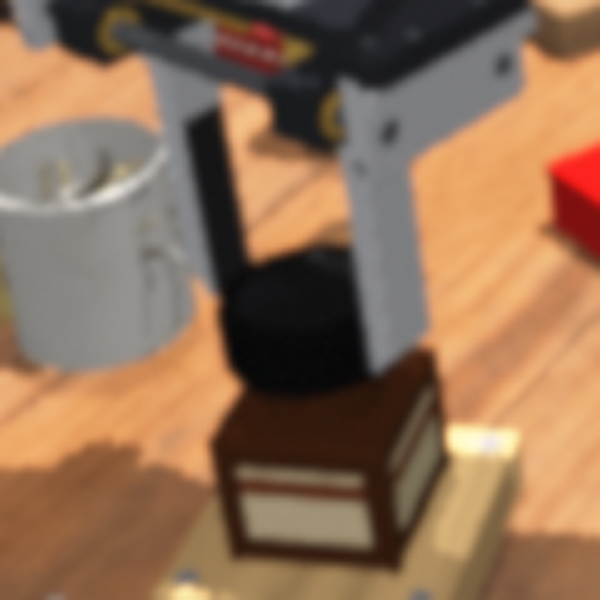

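The lid has dropped: its top is at 0.1216, where 0.121 was expected, and it is level. Next I regrip lower and screw clockwise, following the 6 mm descent.

```bash
P="python3 -m pendant"
$P '[[0,0,0.02,0,0,0],[0,0,0.015,0,0,0],[0,0,0,0,0,0]]' >/dev/null; sh q.sh
$P '[[0,0,0,0,0,0],[0,0,0,0,0,0],[0,0,0,0,0,0],[0,0,0,0,0,0]]' 1 15 >/dev/null; sh q.sh
$P '[[0,0,0.0019,0,0,0.025],[0,0,0.0021,0,0,0.025],[0,0,0.0021,0,0,0.025],[0,0,0.0021,0,0,0.025]]' >/dev/null; sh q.sh
$P '[[0,0,0.0021,0,0,0.025],[0,0,0.0021,0,0,0.025],[0,0,0.0021,0,0,0.025],[0,0,0.0021,0,0,0.025]]' >/dev/null; sh q.sh
$P '[[0,0,0.0021,0,0,0.025],[0,0,0.0021,0,0,0.025],[0,0,0.0021,0,0,0.025],[0,0,0.0021,0,0,0.025]]' >/dev/null; sh q.sh
```

```text
28.55 z [0.6088 0.2656 0.1008] yaw -10.0 F [-0.1 -0.2  0.5] T [-0.029 -0.074 -0.007] w 0.075
29.05 z [0.6093 0.2658 0.1016] yaw -10.0 F [ 0.8 -0.5  0.2] T [ 0.014 -0.091  0.006] w 0.0598
29.55 z [0.6095 0.2658 0.1002] yaw -28.1 F [ 0.7 -0.2  0.1] T [-0.068 -0.028 -0.012] w 0.0597
30.05 z [0.6096 0.2658 0.0986] yaw -46.1 F [-0.2 -0.1  0.6] T [-0.079 -0.073 -0.019] w 0.0596
30.55 z [0.6095 0.2657 0.0969] yaw -64.1 F [0.2 0.6 1.6] T [-0.09  -0.022 -0.006] w 0.0598
```

```bash
P="python3 -m pendant"
$P '[[0,0,0.0021,0,0,0.025],[0,0,0.0021,0,0,0.025],[0,0,0.0021,0,0,0.025],[0,0,0,0,0,0]]' >/dev/null; sh q.sh
$P '[[0,0,0.002,0,0,0.02],[0,0,0,0,0,0]]' >/dev/null; sh q.sh
$P '[[0,0,0.002,0,0,0.02],[0,0,0,0,0,0]]' >/dev/null; sh q.sh
$P '[[0,0,0,0,0,0.02],[0,0,0,0,0,0]]' >/dev/null; sh q.sh
```

```text
31.05 z [0.6094 0.2659 0.0957] yaw -77.4 F [ 0.1 -0.2  2. ] T [-0.008  0.117 -0.129] w 0.0599
31.3 z [0.6091 0.2657 0.0955] yaw -81.0 F [-2.4 -0.5  5.2] T [-0.114  0.488  0.088] w 0.06
31.55 z [0.6094 0.266  0.0954] yaw -84.5 F [-2.  -0.4  5.6] T [-0.106  0.395  0.454] w 0.0597
31.8 z [0.6102 0.2659 0.0953] yaw -88.1 F [-0.3 -0.1  3.8] T [-0.091  0.032  0.514] w 0.0596
```

The torque rose to 0.5 Nm and the descent stopped, so the lid is at the end stop. I'll release, lift and check.

```bash
P="python3 -m pendant"
$P '[[0,0,0,0,0,0],[0,0,0,0,0,0],[0,0,0,0,0,0],[0,0,0,0,0,0]]' -0.6 >/dev/null; sh q.sh
$P '[[0,0,-0.05,0,0,0],[0,0,-0.15,0,0,0],[0,0,-0.2,0,0,0],[0,0,-0.2,0,0,0],[0,0,-0.2,0,0,0],[0.15,0.2,0,0,0,0],[0.15,0.2,0,0,0,0],[0.15,0.2,0,0,0,0],[0.15,0.2,0,0,0,0],[0,0,0,0,0,0]]' >/dev/null; sh q.sh
python3 - <<'E'
from h import *
for n in("scene","top"):
  b,e=r.snapshot(n);Q=cloud(n,b,e);m=(abs(Q[...,0]-.609)<.045)&(abs(Q[...,1]-.265)<.045)&(Q[...,2]>.107)&(Q[...,2]<.13)&(b.max(-1)<80)
  p=Q[m];print(n,"lid top",m.sum(),np.median(p,0) if len(p) else 0);
  if len(p)>50:
    c=np.linalg.lstsq(np.c_[p[:,:2],np.ones(len(p))],p[:,2],rcond=None)[0];print("slope",c[:2])
    for w in blob(n,m,.115,n): print(cv2.minEnclosingCircle(w))
  if n=="scene": s=b
  else: tt=b; m=(Q[...,2]>.037)&(Q[...,2]<.06)&(abs(Q[...,0]-.62)<.04)&(Q[...,1]<-.03)&(Q[...,1]>-.33); blob(n,m,.042,"stick")
cv2.imwrite("pics/g8.png",np.vstack([cv2.resize(s[130:350,100:400],(600,440)),cv2.resize(tt[130:220,160:430],(600,160))])[:,:,::-1])
E
```

```text
32.3 z [0.609  0.2657 0.094 ] yaw -88.3 F [-0.4 -0.4 -0.4] T [0.041 0.039 0.031] w 0.0751
33.55 z [0.4506 0.1399 0.2548] yaw -88.4 F [0.5 0.5 0.6] T [ 0.064  0.034 -0.001] w 0.075
scene lid top 630 [0.60326144 0.27288438 0.1154752 ]
slope [ 0.04801612 -0.0578091 ]
scene c [0.6036 0.2727] size [0.0581 0.067 ] ang 55.2 px [182. 264.] 87
((0.6024150252342224, 0.27093878388404846), 0.03492337092757225)
top lid top 0 0
stick c [ 0.6212 -0.1669] size [0.0305 0.2578] ang 2.8 px [375. 165.] 225
```

View pics/g8.png

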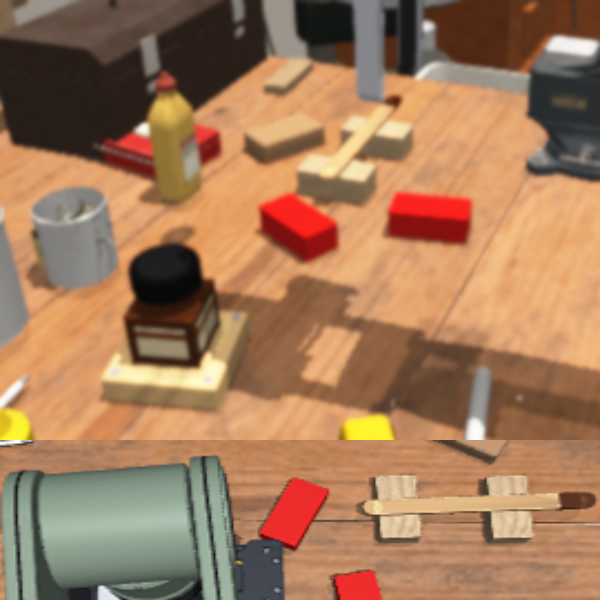

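Lid low and level on the shoulder, and the stick is across both blocks. I'll do one last flat-top check and hand in.

```bash
python3 - <<'E'
from h import *
b,e=r.snapshot("scene");Q=cloud("scene",b,e)
m=(np.hypot(Q[...,0]-.609,Q[...,1]-.2655)<.022)&(Q[...,2]>.1)&(Q[...,2]<.13);p=Q[m]
c=np.linalg.lstsq(np.c_[p[:,:2],np.ones(len(p))],p[:,2],rcond=None)[0];print(m.sum(),np.median(p[:,2]),"slope",c[:2],r.get_obs()["time"])
if np.median(p[:,2])<.117 and np.hypot(*c[:2])<.06: r.close_job();print("closed")
E
```

```text
298 0.11593125306895335 slope [-0.00592092 -0.00016306] 33.7
the job is handed in; nothing more can be done
closed
```

The stick is drying across the two wood blocks and the jar is closed. I handed the job in at 33.7 s of the 67 s allowed; no verdict is reported.

- **Stick:** it went straight from the jar to the blocks and was released there. In the last top view it rests on both, its centre near (0.621, -0.167), and the stained end hangs free beyond the far block. I kept the stained end well above the bench throughout.
- **Lid start:** I centred the lid with two squeezes and set it on the thread. It turned about 76° anticlockwise, then dropped when let go. Its top then read 0.1216 m, against 0.121 m expected.
- **Lid home:** I screwed it clockwise until the torque reached about 0.5 Nm and it stopped descending, after roughly 72°. The last check put its top at 0.1159 m against 0.115 m expected, level within 0.006 rad.
- **Disagreements:**
  - The lid's first contact with the thread read about 2 mm higher than expected, which is within the calibration error.
  - One rough slope fit of the lid showed 0.05–0.06 because it included points on the lid's side. Fitting only the flat top gave the level reading above.
  - The top camera could not see the lid at the end because the arm was in the way, so I did not measure its final off-axis distance directly.

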